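# Sort card packs and stamp into their trays

## Task

Tidy up the game-making table: stack the two square card packs flat in the square plywood tray and the two long card packs flat in the long plywood tray, pushed down so that nothing stands above the tray rims, and stand the wooden hand stamp upright in the low steel tin. Lower things into place rather than dropping them, never let the stamp fall over, and do not knock over the paint bottle.

Things in the scene. Friction and masses are not known exactly. Their poses are not given: they have to be found in the camera images.
- square_pack_a: Square card pack: a stiff banded brick of brown cardboard game cards with a white paper band, 60 x 60 mm, 20 mm thick, lying flat, about 60 g. Origin at the centre of its underside, z up, x and y along its sides. The two square packs are alike and interchangeable.
- square_pack_b: Square card pack: a stiff banded brick of brown cardboard game cards with a white paper band, 60 x 60 mm, 20 mm thick, lying flat, about 60 g. Origin at the centre of its underside, z up, x and y along its sides. The two square packs are alike and interchangeable.
- long_pack_a: Long card pack: a stiff banded brick of brown cardboard game cards with a white paper band round its middle, 88 mm long (its x) by 44 mm wide (its y), 20 mm thick, lying flat, about 60 g. Origin at the centre of its underside, z up. The two long packs are alike and interchangeable.
- long_pack_b: Long card pack: a stiff banded brick of brown cardboard game cards with a white paper band round its middle, 88 mm long (its x) by 44 mm wide (its y), 20 mm thick, lying flat, about 60 g. Origin at the centre of its underside, z up. The two long packs are alike and interchangeable.
- stamp: Wooden hand stamp standing upright: a 40 x 40 mm block 22 mm high with a turned handle on top; the handle's grip is round, 28 mm in diameter from 44 to 70 mm height (neck below it 16 mm), total height 76 mm, about 80 g. Origin at the centre of its underside, z up, x and y along the block's sides.
- square_tray: Square plywood card tray, fixed to the table, open on top: clear inside 78 x 78 mm, outside 88 x 88 mm, floor 5 mm thick, rim 50 mm above the table. It has walls (5 mm thick) only at the four corners; every side has a 52 mm wide finger gap in its middle, open down to the floor plate. It holds two square packs, one on the other, with 5 mm to spare below the rim. Origin at the centre of its underside on the table, x and y along its sides.
- long_tray: Long plywood card tray, fixed to the table, open on top: clear inside 104 mm (its x) by 60 mm (its y), outside 114 x 70 mm, floor 5 mm thick, rim 50 mm above the table, walls 5 mm thick. The two short end walls are full; each long side (at +y and -y) has a 56 mm wide finger gap in its middle, open down to the floor plate. It holds two long packs, one on the other, lengthwise, with 5 mm to spare below the rim. Origin at the centre of its underside on the table.
- stamp_tin: Low square open steel tin, fixed to the table: clear inside 96 x 96 mm, outside 104 x 104 mm, floor 4 mm thick, rim 14 mm above the table. Origin at the centre of its underside on the table, x and y along its sides.
- paint_bottle: Bystander: orange paint bottle with a white cap standing between two of the trays, 48 mm in diameter, 130 mm tall. Origin at the centre of its underside. It must stay standing.
There are look-alikes about, which are no part of the job. Leave any green look-alike of the long_pack_a alone.

How it is judged (in metres and radians):
At the end, for the whole second after the job is handed in: Both square packs flat in the square tray, both long packs in the long tray (0.1 rad, centres within 12 mm of the tray centre along its axes, tops no higher than the rim); stamp upright (0.1 rad) on the tin floor within 30 mm of its centre; paint bottle standing; all at rest (x of square_pack_a in the frame of square_tray between -0.012 and 0.012 m and y of square_pack_a in the frame of square_tray between -0.012 and 0.012 m and z of square_pack_a in the frame of square_tray between 0.002 and 0.03 m and angle between each of square_pack_a, square_pack_b, long_pack_a, long_pack_b, stamp's own z axis and vertical below 0.1 rad and linear speed of each of square_pack_a, square_pack_b, long_pack_a, long_pack_b, stamp below 0.02 m/s and angular speed of each of square_pack_a, square_pack_b, long_pack_a, long_pack_b, stamp below 0.2 rad/s and x of square_pack_b in the frame of square_tray between -0.012 and 0.012 m and y of square_pack_b in the frame of square_tray between -0.012 and 0.012 m and z of square_pack_b in the frame of square_tray between 0.002 and 0.03 m and x of long_pack_a in the frame of long_tray between -0.012 and 0.012 m and y of long_pack_a in the frame of long_tray between -0.012 and 0.012 m and z of long_pack_a in the frame of long_tray between 0.002 and 0.03 m and x of long_pack_b in the frame of long_tray between -0.012 and 0.012 m and y of long_pack_b in the frame of long_tray between -0.012 and 0.012 m and z of long_pack_b in the frame of long_tray between 0.002 and 0.03 m and x of stamp in the frame of stamp_tin between -0.03 and 0.03 m and y of stamp in the frame of stamp_tin between -0.03 and 0.03 m and z of stamp in the frame of stamp_tin between 0.001 and 0.009 m and angle between paint_bottle's own z axis and vertical below 0.15 rad); the robot touches nothing.
It fails at once if the hand stamp is tipped over (beyond 0.8 rad) (angle between stamp's own z axis and vertical above 0.8 rad).
It fails at once if the paint bottle is knocked over (angle between paint_bottle's own z axis and vertical above 0.8 rad).
It fails at once if a pack or the stamp is dropped from more than about 30 mm (falls free of the fingers faster than 0.8 m/s) ((linear speed of square_pack_a above 0.8 m/s and contact force between the fingers and square_pack_a below 0.05 N) or (linear speed of square_pack_b above 0.8 m/s and contact force between the fingers and square_pack_b below 0.05 N) or (linear speed of long_pack_a above 0.8 m/s and contact force between the fingers and long_pack_a below 0.05 N) or (linear speed of long_pack_b above 0.8 m/s and contact force between the fingers and long_pack_b below 0.05 N) or (linear speed of stamp above 0.8 m/s and contact force between the fingers and stamp below 0.05 N)).
It also fails if it takes over 138 s, if anything falls off the work surface, if the arm or the gripper's body presses on something with over 40 N, if the wrist force passes 120 N, or if a joint passes its speed limit or range.

## Robot

A 6-joint arm with a two-finger parallel gripper is mounted at the origin on the work surface. World frame = base frame: x ahead of the robot, y to its left, z up, the work surface at z = 0. Lengths are in m, angles in degrees, forces in N, time in s.
With the tool pointing down it reaches from about 0.3 to 0.75 m from the base axis. Payload 8.5 kg.
Tool frame: the origin (TCP) lies at the very end of the fingers, on their centre line; the grasp point (between the pads) lies 19 mm behind it; z points along the fingers, y is the line along which they close (so a half turn about z gives the same grasp; the last joint's range is limited). The gripper opens to 85 mm and grips with 20 to 120 N. Pads are 22 mm wide; open, the fingers measure 114 mm over their backs; the gripper's body (76 mm by 85 mm) begins 54 mm behind the grasp point. The pads swing forward as they close: fully open they stand 13 mm farther back than shut.
Start: joints at [-12.336, 21.807, 74.336, -0, 83.858, -12.336], TCP at [0.55, 0, 0.231] pointing down, gripper open.
Joint ranges: [-178.18, 178.18], [-50.72, 133.34], [12.68, 142.11], [-81.47, 261.47], [9.98, 163.14], [-165.26, 165.26]. Speed limits (degrees/s): [136.94, 136.94, 180, 180, 180, 180].

## Interface

Orientations are given as a 3x3 rotation matrix whose columns are the frame's x, y, z axes.
In Python, from rig import env, optics, spotter gives the robot as it stands.
- The arm moves only by the shell command python3 -m crank 'ROWS' [FORCE]. ROWS is JSON, one flat list of numbers, 5 for each row, row after row: the finger opening in cm, from 0 to 8.54, then the shift along the tool's x, y, z in cm, then the turn about the tool's z in rad. A call has exactly 8 rows; each row shifts and turns the commanded pose from where the row before left it, along the tool's axes as they then stand; what a row does not reach is not made up. A row lasts 1/12 s, in which the tool goes at most 41.7 mm and 7.16 degrees, less where a joint would pass 70% of its speed; a pose out of reach is approached as far as the arm can. A call is refused whole if a number of a shift passes 4.17 or a number of a turn 0.125, either way. A call with a gripper value outside its range is refused whole. The fingers move at their own pace and stop on an object; FORCE is the grip in N (left out, the last holds). Time passes only in rows, so rows that do not move let the fingers close, or fill a call up. It gives the time, the measured TCP pose, the force, the opening and the grip force at its end, in the units of the state.
- env.observe(): the state, without advancing time (a new reading comes with each control period).
- optics.get_image(name): name is "scene" or "side" or "wrist"; returns a dict with "color" (384x512x3 uint8, red, green, blue), "intrinsics" (3x3 intrinsics, pixels), "pose" (4x4, takes a point from camera to world coordinates). Camera axes: x right, y up, looking along -z (the intrinsics and any distortion apply to the point x, -y, -z); pixel columns grow to the right and rows downward; lengths in m; the calibration is good to about 2 mm. A picture is of the moment at which its call begins. There is no depth.
- env.close_job(): hands the job in; it is judged then, once.
Trained networks look in a picture, given as the dict that the camera call returned (one of the last four; its "shot" number tells which), for a name from the list of things; names that differ only in an ending like _2 or _b are one class to them, and where a whole thing is asked for, a point or a joint stands for the part that bears it (a point fixed in the world has none). Each returns a list of dicts, best first, with "score" (0 to 1); they miss things now and then, are a little off and sometimes report something else, mostly with a low value. They report only what shows in the picture. A call takes as long as a camera call. They do not tell look-alikes from the thing itself.
- spotter.look_for(picture, query): "at" ([column, row] as shares, 0 to 1, of the picture: columns of its width, rows of its height, amid what is visible of it).
The state is a dict: "time_s": time; "q": joint angles; "qvel": joint speeds; "joint_efforts": joint torques, N m; "position": TCP position; "tool_rot": TCP orientation; "ft_force": force on the tool from outside, world axes, zero at the start; "wrist_torque": the same for the moment, N m; "grip_width": finger opening in m; "gripper_force": force on a finger pad.
Only numpy, scipy, OpenCV 4.12 (cv2) and the standard library are available. Lean on these libraries where they do the work, as an engineer would, in place of code of your own. Each camera call takes 0.05 s, during which the arm holds its last target. There are 200 camera calls.

## Working session

There is one attempt and no reset: what is moved stays moved. The work goes in short steps, Python scripts to look and compute and a shell command to move; the robot and the scene stay as the last step left them, time stands still between calls to the robot, and variables do not carry over. Pictures are saved under pics/ and viewed, at most 14 in all, crops included, and the job is handed in when it is done.

```bash
ls; mkdir -p pics; cat > h.py <<'E'
import numpy as np, cv2
from rig import env, optics, spotter
def ray(p,uv):
    K=np.array(p["intrinsics"]);T=np.array(p["pose"])
    d=np.linalg.inv(K)@np.array([uv[0],uv[1],1.0]); d=T[:3,:3]@np.array([d[0],-d[1],-d[2]])
    return T[:3,3],d/np.linalg.norm(d)
def onz(p,uv,z):
    o,d=ray(p,uv); return o+d*(z-o[2])/d[2]
def proj(p,P):
    T=np.array(p["pose"]);c=T[:3,:3].T@(np.array(P)-T[:3,3]);q=np.array(p["intrinsics"])@np.array([c[0],-c[1],-c[2]]);return q[:2]/q[2]
E
python3 - <<'E'
from h import *
print(env.observe())
Z=dict(square_pack_a=.02,long_pack_a=.02,stamp=.06,square_tray=.03,long_tray=.03,stamp_tin=.01,paint_bottle=.07)
ims=[]
for c in("scene","side","wrist"):
    p=optics.get_image(c); im=p["color"]; cv2.imwrite(f"pics/{c}0.png",im[:,:,::-1]);print(c,np.round(p["pose"],3).tolist(),np.round(p["intrinsics"],1).tolist(), [k for k in p])
    for n,z in Z.items():
        for r in spotter.look_for(p,n):
            if r["score"]>.3:
                uv=np.array(r["at"])*[512,384]; print(n,round(r["score"],2),uv.round(),onz(p,uv,z).round(3))
E
```

```text
pics
{'time_s': 0.0, 'q': array([-1.23356795e+01,  2.18407104e+01,  7.43849276e+01, -4.75127306e-04,
        8.38577363e+01, -1.23357937e+01]), 'qvel': array([-0.02426698, -0.01469216, -0.04388125, -0.01770212, -0.0649145 ,
        0.03610825]), 'joint_efforts': array([-1.00240642e-03, -4.48466885e+01, -2.31285810e+01, -2.87182611e-04,
        4.73836102e-03,  1.77242771e-05]), 'position': array([5.49706839e-01, 6.05794484e-05, 2.30713375e-01]), 'tool_rot': array([[-2.67064533e-06,  9.99998987e-01, -1.42332270e-03],
       [ 9.99999954e-01,  3.10166371e-06,  3.02823355e-04],
       [ 3.02827463e-04, -1.42332183e-03, -9.99998941e-01]]), 'ft_force': array([-0.12632179,  0.13184599, -0.00941912]), 'wrist_torque': array([0.02417458, 0.03918372, 0.01695485]), 'gripper_force': 0.0, 'grip_width': 0.08555022829295961}
scene [[-0.17, -0.785, 0.596, 1.122], [0.985, -0.126, 0.116, 0.086], [-0.016, 0.607, 0.795, 0.911], [0.0, 0.0, 0.0, 1.0]] [[422.0, 0.0, 255.9], [0.0, 422.0, 186.2], [0.0, 0.0, 1.0]] ['color', 'intrinsics', 'pose', 'shot']
square_pack_a 0.95 [334. 192.] [0.439 0.16  0.02 ]
squar
[... 1482 characters left out ...]
9 [262. 140.] [0.615 0.123 0.07 ]
paint_bottle 0.43 [298. 169.] [ 0.587 -0.072  0.07 ]
wrist [[1.0, 0.0, 0.0, 0.55], [-0.0, 0.952, 0.307, 0.078], [-0.0, -0.307, 0.952, 0.374], [0.0, 0.0, 0.0, 1.0]] [[339.3, 0.0, 255.4], [0.0, 339.3, 197.2], [0.0, 0.0, 1.0]] ['color', 'intrinsics', 'pose', 'shot']
square_pack_a 0.66 [129.  17.] [0.432 0.141 0.02 ]
long_pack_a 0.66 [180. 150.] [0.471 0.016 0.02 ]
long_pack_a 0.63 [ 68. 279.] [ 0.328 -0.138  0.02 ]
long_pack_a 0.57 [ 61. 133.] [0.349 0.034 0.02 ]
long_pack_a 0.52 [ 10. 322.] [ 0.245 -0.2    0.02 ]
long_tray 0.82 [347. 184.] [ 0.646 -0.018  0.03 ]
stamp_tin 0.74 [254. 360.] [ 0.548 -0.267  0.01 ]
paint_bottle 0.98 [351.   9.] [0.626 0.138 0.07 ]
```

```bash
python3 - <<'E'
import cv2
a=cv2.imread("pics/scene0.png");cv2.imwrite("pics/s1.png",cv2.resize(a,(800,600),interpolation=cv2.INTER_CUBIC))
E
```

```text
(no output)
```

View pics/s1.png

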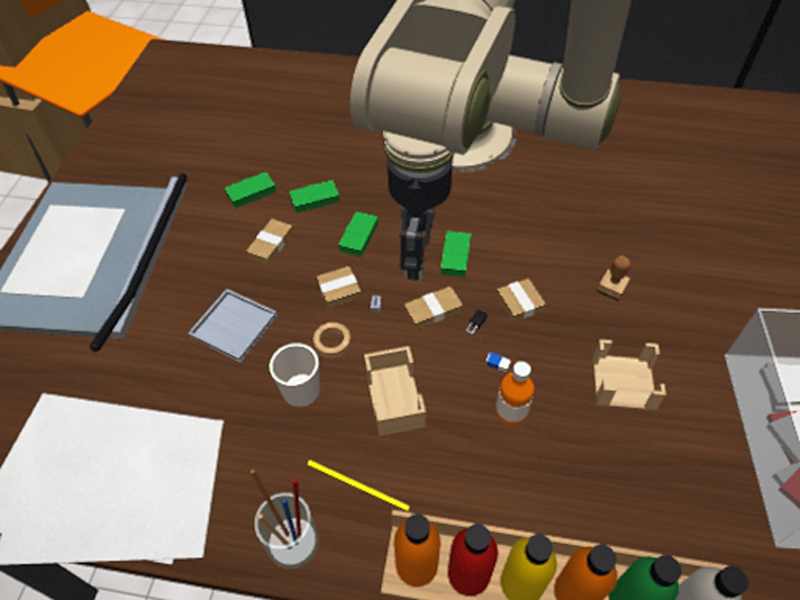

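View pics/side0.png

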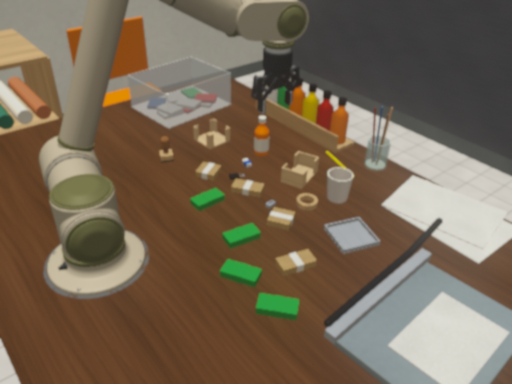

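View pics/wrist0.png

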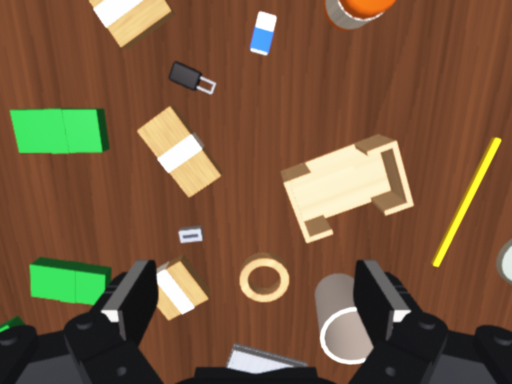

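The scene view (800x600 scale) shows two brown long packs at (433,304) and (269,239), and two brown square packs at (521,297) and (338,284). The stamp is at (616,277), the square tray at (627,375), the long tray at (394,390) and the tin at (233,323). The bottle is at (515,390), a mug stands next to the long tray, and there are four green decoys. In the side view, the network's stamp report at (297,261) is really a long pack. The wrist view shows long pack a at (180,150) and the long tray at (347,184).

```bash
cat >> h.py <<'E'
def rect(p,z,x0,x1,y0,y1,s=2000):
    # metric top-down map: column = (x-x0)*s, row = (y-y0)*s
    W,H=int((x1-x0)*s),int((y1-y0)*s)
    w=[(x0,y0),(x1,y0),(x1,y1),(x0,y1)]
    src=np.float32([proj(p,(a,b,z)) for a,b in w]);dst=np.float32([(0,0),(W,0),(W,H),(0,H)])
    return cv2.warpPerspective(p["color"],cv2.getPerspectiveTransform(src,dst),(W,H))
def packs(p,z,c,r=.075,thr=135,s=2000,amin=.0008):
    x0,y0=c[0]-r,c[1]-r
    im=rect(p,z,x0,c[0]+r,y0,c[1]+r,s); hsv=cv2.cvtColor(im,cv2.COLOR_RGB2HSV)
    m=((hsv[:,:,2]>thr)&((hsv[:,:,0]<28)|(hsv[:,:,1]<50))).astype(np.uint8)
    m=cv2.morphologyEx(m,cv2.MORPH_OPEN,np.ones((7,7)))
    out=[]
    for k in cv2.findContours(m,cv2.RETR_EXTERNAL,cv2.CHAIN_APPROX_NONE)[0]:
        if cv2.contourArea(k)/s/s<amin: continue
        (cx,cy),(w,h),a=cv2.minAreaRect(k)
        if w<h: w,h,a=h,w,a-90
        out.append([round(x0+cx/s,4),round(y0+cy/s,4),round(w/s*1e3),round(h/s*1e3),round((a+90)%180-90,1),round(cv2.contourArea(k)/(w*h),2)])
    return out   # x,y,long,short(mm),angle of long side from world x (deg), fill
E
python3 - <<'E'
from h import *
p=optics.get_image("scene");q=optics.get_image("wrist");s=optics.get_image("side")
for n,c in dict(sqA=(.439,.16),sqB=(.461,-.161),loA=(.478,.023),loB=(.383,-.297)).items():
    print(n,"scene",packs(p,.02,c),"side",packs(s,.02,c))
print("wrist loA",packs(q,.02,(.47,.02)))
for n,c in dict(sqT=(.58,.32),loT=(.65,-.015)).items(): print(n,packs(p,.05,c,.1),packs(s,.05,c,.1))
print(packs(q,.05,(.65,-.015),.1))
print("stamp",packs(p,.0,(.4,.3),thr=100,amin=.0003))
# composite overview
cv2.imwrite("pics/top.png",np.hstack([cv2.resize(rect(x,z,.5,.7,-.1,.1,2000),(390,390))[:,:,::-1] for x,z in((q,.05),(p,.05))]))
E
```

```text
sqA scene [[0.4313, 0.158, 65, 62, 31.6, 0.91]] side [[0.4251, 0.1505, 86, 64, 31.5, 0.79]]
sqB scene [[0.4536, -0.1528, 64, 62, -58.2, 0.93]] side [[0.4511, -0.1577, 67, 66, 32.0, 0.91]]
loA scene [[0.4709, 0.0141, 90, 49, -56.9, 0.9]] side [[0.4655, 0.0072, 91, 68, -59.0, 0.75]]
loB scene [[0.3702, -0.301, 90, 49, -13.4, 0.89]] side [[0.3678, -0.3069, 92, 58, -14.0, 0.84]]
wrist loA [[0.4696, 0.0121, 90, 49, -56.3, 0.93]]
sqT [[0.5871, 0.3232, 102, 86, -86.5, 0.71]] [[0.5495, 0.4118, 139, 16, 0.0, 0.59], [0.5202, 0.2617, 84, 80, -90.0, 0.82]]
loT [[0.6593, -0.0158, 86, 75, 21.6, 0.89], [0.6046, -0.0362, 73, 32, -68.6, 0.37]] [[0.6818, -0.0098, 78, 42, -68.2, 0.58], [0.6138, -0.0556, 112, 75, -84.5, 0.57], [0.7247, -0.0881, 124, 54, 46.4, 0.29]]
[[0.6406, -0.0178, 117, 86, 21.7, 0.85]]
stamp [[0.3601, 0.3175, 55, 46, -22.9, 0.62]]
```

View pics/top.png

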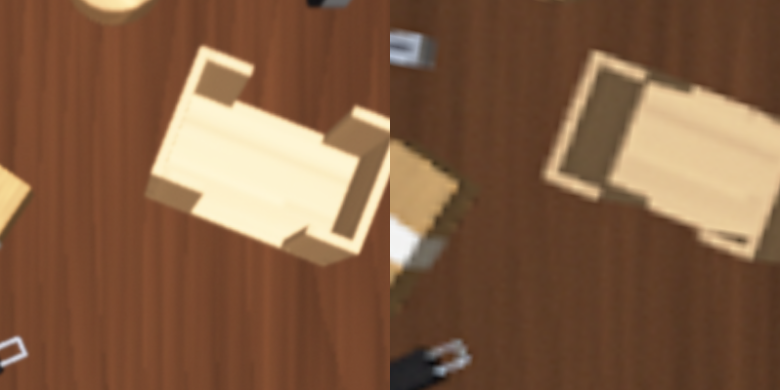

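```bash
cat >> h.py <<'E'
def to(x,y,z,yaw):
    "total tool-axis shift in cm (done before turning) and turn in rad; yaw = world angle of tool y, deg (half turn free)"
    o=env.observe();R=np.array(o["tool_rot"]);d=np.array([x,y,z])-o["position"]
    cur=np.degrees(np.arctan2(R[1,1],R[0,1])); t=(yaw-cur+90)%180-90
    print("at",np.round(o["position"],4),"yaw",round(cur,1),"j6",round(o["q"][5]),"grip",round(o["grip_width"],4),round(float(o["gripper_force"]),1),"t",round(o["time_s"],2),
      "| shift cm",np.round(R.T@d*100,2),"turn",round(-np.radians(t),3),"alt",round(-np.radians(t-np.sign(t)*180),3))
E
python3 -m crank '[8.5,0.31,-2,2.75,-0.117, 8.5,0.31,-2,2.75,-0.117, 8.5,0.31,-2,2.75,-0.117, 8.5,0.31,-2,2.75,-0.117, 8.5,0,0,0,-0.117, 8.5,0,0,0,0, 8.5,0,0,0,0, 8.5,0,0,0,0]' 60
python3 -c "
from h import *
q=optics.get_image('wrist');print(packs(q,.02,(.47,.0125)))
to(.4700,.0125,.005,33.5)"
```

```text
time_s: 2.02
position: [0.4709, -0.0019, 0.1222]
tool_rot: [[-0.549, 0.836, 0.002], [0.836, 0.549, -0.001], [-0.002, 0.002, -1.0]]
ft_force: [0.2, 0.2, 0.0]
grip_width: 0.0847
gripper_force: 0.0
[[0.471, 0.0122, 150, 146, -90.0, 0.75]]
at [ 0.4709 -0.0019  0.1221] yaw 33.4 j6 -48 grip 0.0848 0.0 t 2.07 | shift cm [ 1.27  0.7  11.71] turn -0.002 alt 3.139
```

```bash
python3 -m crank '[8.5,1.27,0.7,2.4,0, 8.5,0,0,2.8,0, 8.5,0,0,2.8,0, 8.5,0,0,2.2,0, 8.5,0,0,1.5,0, 8.5,0,0,0,0, 8.5,0,0,0,0, 8.5,0,0,0,0]' 
python3 -c "
from h import *
to(.4700,.0125,.005,33.5)
q=optics.get_image('wrist');cv2.imwrite('pics/g1.png',q['color'][:,:,::-1])"
```

```text
time_s: 2.73
position: [0.4695, 0.0126, 0.0054]
tool_rot: [[-0.552, 0.834, 0.002], [0.834, 0.552, -0.0], [-0.002, 0.002, -1.0]]
ft_force: [0.4, 0.5, -0.4]
grip_width: 0.0852
gripper_force: 0.0
at [0.4695 0.0126 0.0054] yaw 33.5 j6 -46 grip 0.0852 0.0 t 2.73 | shift cm [-0.03  0.03  0.04] turn -0.0 alt 3.141
```

View pics/g1.png

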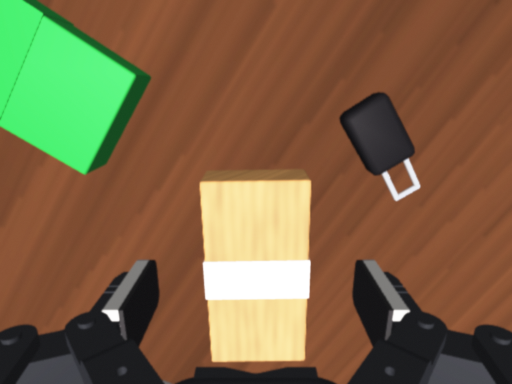

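The pack lies squarely between the open fingers, with its band at (256,280). I'll grip it now.

```bash
python3 -m crank '[3.5,0,0,0.2,0, 3.5,0,0,0,0, 3.5,0,0,0,0, 3.5,0,0,0,0, 3.5,0,0,0,0, 3.5,0,0,0,0, 3.5,0,0,-1,0, 3.5,0,0,-2,0]' 60
python3 -m crank '[3.5,0,0,-3,0, 3.5,0,0,-3,0, 3.5,0,0,-3,0, 3.5,0,0,-3,0, 3.5,0,0,-3,0, 3.5,0,0,0,0, 3.5,0,0,0,0, 3.5,0,0,0,0]' 
python3 -c "
from h import *
to(.6440,-.0225,.18,110.8)
q=optics.get_image('wrist');cv2.imwrite('pics/g2.png',q['color'][:,:,::-1])"
```

```text
time_s: 3.45
position: [0.4675, 0.0129, 0.0315]
tool_rot: [[-0.552, 0.834, -0.004], [0.834, 0.552, 0.001], [0.003, -0.003, -1.0]]
ft_force: [-0.2, 0.5, -0.9]
grip_width: 0.0427
gripper_force: 60.9
time_s: 4.12
position: [0.468, 0.0128, 0.1815]
tool_rot: [[-0.552, 0.834, -0.001], [0.834, 0.552, 0.0], [0.001, -0.001, -1.0]]
ft_force: [-0.4, -0.2, -1.1]
grip_width: 0.0427
gripper_force: 61.0
at [0.468  0.0128 0.1815] yaw 33.5 j6 -46 grip 0.0427 61.0 t 4.12 | shift cm [-12.66  12.73   0.13] turn -1.349 alt 1.793
```

View pics/g2.png

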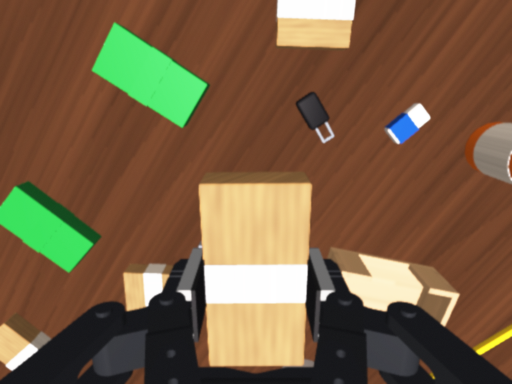

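```bash
python3 -m crank '[3.5,-2.53,2.55,0,0, 3.5,-2.53,2.55,0,0, 3.5,-2.53,2.55,0,0, 3.5,-2.53,2.55,0,0, 3.5,-2.53,2.55,0,-0.1, 3.5,0,0,0,-0.12, 3.5,0,0,0,-0.12, 3.5,0,0,0,-0.12]' 
python3 -m crank '[3.5,0,0,0,-0.12, 3.5,0,0,0,-0.12, 3.5,0,0,0,-0.12, 3.5,0,0,0,-0.12, 3.5,0,0,0,-0.12, 3.5,0,0,0,-0.12, 3.5,0,0,0,-0.12, 3.5,0,0,0,-0.04]' 
python3 -c "
from h import *
to(.6440,-.0225,.18,110.8)
q=optics.get_image('wrist');cv2.imwrite('pics/g3.png',q['color'][:,:,::-1])
b=onz(q,(257,283),env.observe()['position'][2]+.0165)
R=np.array(env.observe()['tool_rot']);print('band centre in tool',R.T@(b-env.observe()['position']))"
```

```text
time_s: 4.83
position: [0.6446, -0.0224, 0.1795]
tool_rot: [[-0.868, 0.497, -0.004], [0.497, 0.868, 0.001], [0.004, -0.001, -1.0]]
ft_force: [0.3, 0.8, -0.3]
grip_width: 0.0426
gripper_force: 61.0
time_s: 5.5
position: [0.6442, -0.0223, 0.1802]
tool_rot: [[-0.936, -0.353, -0.003], [-0.353, 0.936, 0.001], [0.003, 0.002, -1.0]]
ft_force: [-0.3, 0.4, -0.6]
grip_width: 0.0425
gripper_force: 61.0
at [ 0.6442 -0.0223  0.1802] yaw 110.6 j6 -123 grip 0.0425 61.0 t 5.5 | shift cm [ 0.03 -0.01  0.02] turn -0.003 alt 3.139
band centre in tool [ 0.00028661 -0.00018332 -0.01649962]
```

View pics/g3.png

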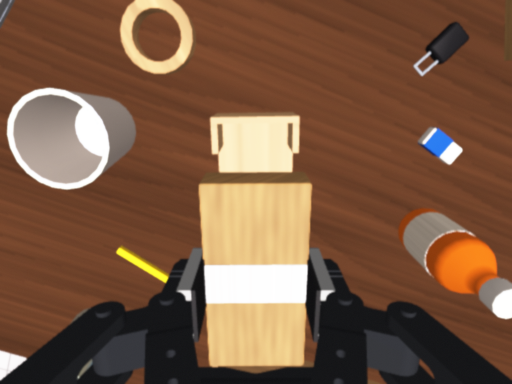

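```bash
python3 -c "
from h import *
q=optics.get_image('wrist');o=env.observe();R=np.array(o['tool_rot'])
for uv in((211,117),(299,116)): print(R.T@(onz(q,uv,.05)-o['position'])*1e3)
m=proj(q,(.6440,-.0225,.05)); print(m)"
```

```text
[ 57.21306987 -35.99356523 130.53719479]
[ 58.28828205  32.9953425  130.66172115]
[256.09812657 187.37394159]
```

```bash
python3 -m crank '[3.5,0.07,-0.15,2.5,0, 3.5,0,0,2.5,0, 3.5,0,0,2.5,0, 3.5,0,0,2.5,0, 3.5,0,0,2.5,0, 3.5,0,0,2,0, 3.5,0,0,1,0, 3.5,0,0,0.7,0]' 
python3 -m crank '[3.5,0,0,0.4,0, 3.5,0,0,0.3,0, 3.5,0,0,0,0, 3.5,0,0,0,0, 3.5,0,0,0,0, 3.5,0,0,0,0, 3.5,0,0,0,0, 3.5,0,0,0,0]'
```

```text
time_s: 6.27
position: [0.6438, -0.0239, 0.0183]
tool_rot: [[-0.938, -0.346, -0.003], [-0.346, 0.938, 0.001], [0.003, 0.002, -1.0]]
ft_force: [0.3, 1.0, -1.0]
grip_width: 0.0424
gripper_force: 61.1
time_s: 6.93
position: [0.6447, -0.024, 0.0136]
tool_rot: [[-0.938, -0.347, 0.0], [-0.347, 0.938, -0.0], [-0.0, -0.0, -1.0]]
ft_force: [1.0, 0.3, -1.1]
grip_width: 0.0426
gripper_force: 61.1
```

```bash
python3 -m crank '[3.5,0,0,0.2,0, 3.5,0,0,0.15,0, 3.5,0,0,0.15,0, 3.5,0,0,0,0, 3.5,0,0,0,0, 3.5,0,0,0,0, 3.5,0,0,0,0, 3.5,0,0,0,0]'
```

```text
time_s: 7.6
position: [0.6445, -0.024, 0.0083]
tool_rot: [[-0.938, -0.347, -0.0], [-0.347, 0.938, 0.0], [0.0, 0.0, -1.0]]
ft_force: [-0.5, 0.7, -0.7]
grip_width: 0.0428
gripper_force: 61.1
```

```bash
python3 -m crank '[3.5,0,0,0.08,0, 6,0,0,0,0, 6,0,0,0,0, 6,0,0,0,0, 6,0,0,0,0, 6,0,0,0,0, 6,0,0,-1,0, 6,0,0,-1.5,0]'
python3 -m crank '[6,0,0,-3,0, 6,0,0,-3,0, 6,0,0,-3,0, 6,0,0,-3,0, 6,0,0,-3,0, 6,0,0,0,0, 6,0,0,0,0, 6,0,0,0,0]'
python3 -c "
from h import *
to(.369,-.302,.13,76.5)
q=optics.get_image('wrist');cv2.imwrite('pics/g4.png',q['color'][:,:,::-1])
"
```

```text
time_s: 8.27
position: [0.6438, -0.0239, 0.032]
tool_rot: [[-0.938, -0.347, -0.003], [-0.347, 0.938, 0.001], [0.002, 0.002, -1.0]]
ft_force: [-0.2, 0.1, 1.1]
grip_width: 0.0599
gripper_force: 0.0
time_s: 8.93
position: [0.6441, -0.0239, 0.1822]
tool_rot: [[-0.938, -0.347, -0.001], [-0.347, 0.938, 0.0], [0.001, 0.0, -1.0]]
ft_force: [0.3, 0.3, 0.2]
grip_width: 0.0601
gripper_force: 0.0
at [ 0.6441 -0.0239  0.1822] yaw 110.3 j6 -123 grip 0.0601 0.0 t 8.93 | shift cm [ 35.45 -16.54   5.24] turn 0.59 alt -2.552
```

View pics/g4.png

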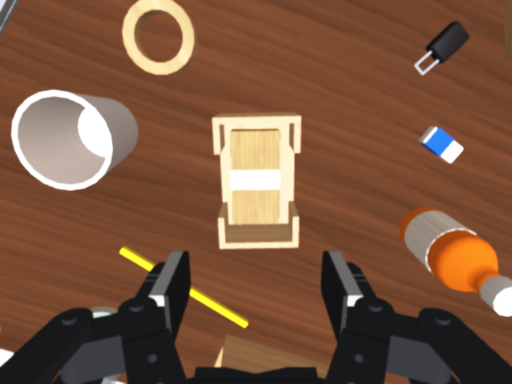

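The first pack sits centred in the tray, with its band at (256,180) and the tray spanning columns 213-300. On to the second long pack.

```bash
python3 -m crank '[8.5,2.95,-1.38,0,0, 8.5,2.95,-1.38,0,0, 8.5,2.95,-1.38,0,0, 8.5,2.95,-1.38,0,0, 8.5,2.95,-1.38,0,0, 8.5,2.95,-1.38,0,0, 8.5,2.95,-1.38,0,0, 8.5,2.95,-1.38,0,0]'
python3 -m crank '[8.5,2.95,-1.38,0,0, 8.5,2.95,-1.38,0,0, 8.5,2.95,-1.38,0,0, 8.5,2.95,-1.38,0,0.09, 8.5,0,0,1,0.125, 8.5,0,0,1,0.125, 8.5,0,0,1,0.125, 8.5,0,0,1,0.125]'
python3 -m crank '[8.5,0,0,0,0, 8.5,0,0,0,0, 8.5,0,0,0,0, 8.5,0,0,0,0, 8.5,0,0,0,0, 8.5,0,0,0,0, 8.5,0,0,0,0, 8.5,0,0,0,0]'
python3 -c "
from h import *
to(.369,-.302,.005,76.5)
q=optics.get_image('wrist');print([packs(q,.02,(.369,-.302),.07,t) for t in(150,165,180)])
cv2.imwrite('pics/g5.png',q['color'][:,:,::-1])
"
```

```text
time_s: 9.65
position: [0.4598, -0.2099, 0.1814]
tool_rot: [[-0.938, -0.347, -0.002], [-0.347, 0.938, 0.002], [0.001, 0.002, -1.0]]
ft_force: [-0.3, -0.5, 0.2]
grip_width: 0.0854
gripper_force: 0.0
time_s: 10.32
position: [0.3694, -0.3018, 0.1411]
tool_rot: [[-0.971, 0.24, -0.001], [0.24, 0.971, 0.002], [0.002, 0.002, -1.0]]
ft_force: [-0.4, -0.7, -0.0]
grip_width: 0.085
gripper_force: 0.0
time_s: 10.98
position: [0.37, -0.3021, 0.1426]
tool_rot: [[-0.972, 0.233, 0.0], [0.233, 0.972, -0.0], [-0.0, -0.0, -1.0]]
ft_force: [-0.4, -0.0, 0.0]
grip_width: 0.0851
gripper_force: 0.0
at [ 0.37   -0.3021  0.1426] yaw 76.5 j6 -130 grip 0.0851 0.0 t 10.98 | shift cm [ 1.000e-01 -1.000e-02  1.376e+01] turn 0.0 alt -3.141
[[[0.3679, -0.3039, 91, 48, -15.1, 0.94]], [[0.3679, -0.3039, 89, 47, -14.9, 0.94]], [[0.3679, -0.3039, 89, 47, -15.1, 0.94]]]
```

View pics/g5.png

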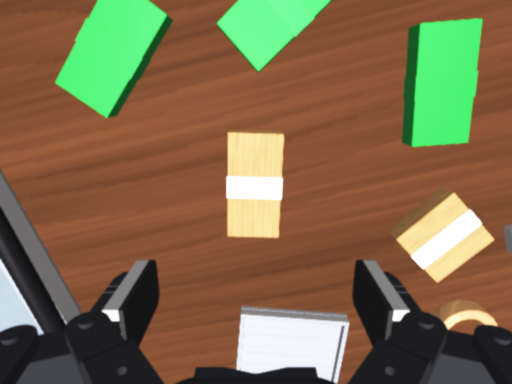

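The pack lies at (255,186), parallel to the fingers within 1-2°. I'll go down and grip.

```bash
python3 -m crank '[8.5,0.15,-0.2,2.5,0.02, 8.5,0,0,2.5,0, 8.5,0,0,2.5,0, 8.5,0,0,2.5,0, 8.5,0,0,2.5,0, 8.5,0,0,1.25,0, 8.5,0,0,0,0, 8.5,0,0,0,0]'
python3 -m crank '[3.5,0,0,0.15,0, 3.5,0,0,0,0, 3.5,0,0,0,0, 3.5,0,0,0,0, 3.5,0,0,0,0, 3.5,0,0,0,0, 3.5,0,0,0,0, 3.5,0,0,0,0]' 60
python3 -m crank '[3.5,0,0,-1,0, 3.5,0,0,-2.5,0, 3.5,0,0,-3,0, 3.5,0,0,-3,0, 3.5,0,0,-3,0, 3.5,0,0,-3,0, 3.5,0,0,-2,0, 3.5,0,0,0,0]'
python3 -c "
from h import *
to(.6443,-.0239,.18,110.3)
"
```

```text
time_s: 11.7
position: [0.368, -0.3037, 0.005]
tool_rot: [[-0.967, 0.253, -0.001], [0.253, 0.967, 0.001], [0.001, 0.001, -1.0]]
ft_force: [0.3, -0.8, -0.5]
grip_width: 0.085
gripper_force: 0.0
time_s: 12.37
position: [0.3683, -0.304, 0.0046]
tool_rot: [[-0.967, 0.253, 0.001], [0.253, 0.967, -0.001], [-0.001, -0.001, -1.0]]
ft_force: [-1.4, 1.5, 8.2]
grip_width: 0.0424
gripper_force: 61.7
time_s: 13.03
position: [0.369, -0.3049, 0.1829]
tool_rot: [[-0.968, 0.253, 0.005], [0.253, 0.968, -0.007], [-0.007, -0.005, -1.0]]
ft_force: [-0.6, -0.2, -0.8]
grip_width: 0.0424
gripper_force: 61.1
at [ 0.369  -0.3049  0.1829] yaw 75.4 j6 -129 grip 0.0424 61.1 t 13.03 | shift cm [-19.53  34.14   0.23] turn -0.61 alt 2.532
```

```bash
python3 -m crank '[3.5,-1.63,2.84,0,0, 3.5,-1.63,2.84,0,0, 3.5,-1.63,2.84,0,0, 3.5,-1.63,2.84,0,0, 3.5,-1.63,2.84,0,0, 3.5,-1.63,2.84,0,0, 3.5,-1.63,2.84,0,0, 3.5,-1.63,2.84,0,0]'
python3 -m crank '[3.5,-1.63,2.84,0,0, 3.5,-1.63,2.84,0,0, 3.5,-1.63,2.84,0,0, 3.5,-1.63,2.84,0,-0.11, 3.5,0,0,0,-0.125, 3.5,0,0,0,-0.125, 3.5,0,0,0,-0.125, 3.5,0,0,0,-0.125]'
python3 -m crank '[3.5,0,0,0,0, 3.5,0,0,0,0, 3.5,0,0,0,0, 3.5,0,0,0,0, 3.5,0,0,0,0, 3.5,0,0,0,0, 3.5,0,0,0,0, 3.5,0,0,0,0]'
python3 -c "
from h import *
to(.6443,-.0239,.0296,110.3)
q=optics.get_image('wrist');cv2.imwrite('pics/g6.png',q['color'][:,:,::-1])
"
```

```text
time_s: 13.7
position: [0.5523, -0.1153, 0.1778]
tool_rot: [[-0.967, 0.253, -0.001], [0.253, 0.967, 0.0], [0.001, 0.0, -1.0]]
ft_force: [0.4, -0.4, 0.3]
grip_width: 0.0426
gripper_force: 61.1
time_s: 14.37
position: [0.6432, -0.0231, 0.1774]
tool_rot: [[-0.936, -0.353, -0.002], [-0.353, 0.936, 0.0], [0.001, 0.001, -1.0]]
ft_force: [0.2, 0.4, -0.2]
grip_width: 0.0425
gripper_force: 61.1
time_s: 15.03
position: [0.6435, -0.0235, 0.1785]
tool_rot: [[-0.938, -0.346, 0.0], [-0.346, 0.938, 0.0], [-0.0, -0.0, -1.0]]
ft_force: [-1.0, 0.1, -0.2]
grip_width: 0.0426
gripper_force: 61.1
at [ 0.6435 -0.0235  0.1785] yaw 110.3 j6 -123 grip 0.0426 61.1 t 15.03 | shift cm [-0.06 -0.07 14.89] turn -0.0 alt 3.141
```

View pics/g6.png

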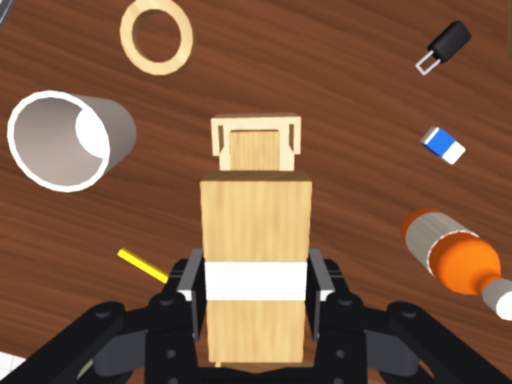

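The held pack is straight and centred over the tray, with its band at (256,281). I'll lower it and release.

```bash
python3 -m crank '[3.5,-0.06,-0.07,2.5,0, 3.5,0,0,2.5,0, 3.5,0,0,2.5,0, 3.5,0,0,2.5,0, 3.5,0,0,2,0, 3.5,0,0,1.3,0, 3.5,0,0,0.8,0, 3.5,0,0,0.3,0]'
python3 -m crank '[3.5,0,0,0.2,0, 3.5,0,0,0.2,0, 3.5,0,0,0,0, 3.5,0,0,0,0, 3.5,0,0,0,0, 3.5,0,0,0,0, 3.5,0,0,0,0, 3.5,0,0,0,0]'
```

```text
time_s: 15.75
position: [0.644, -0.0238, 0.0334]
tool_rot: [[-0.938, -0.347, -0.002], [-0.347, 0.938, 0.0], [0.001, 0.001, -1.0]]
ft_force: [-0.2, -0.4, -0.6]
grip_width: 0.0426
gripper_force: 61.1
time_s: 16.42
position: [0.6444, -0.0239, 0.0307]
tool_rot: [[-0.938, -0.347, 0.0], [-0.347, 0.938, -0.0], [-0.0, -0.0, -1.0]]
ft_force: [-0.8, -0.4, -1.1]
grip_width: 0.0425
gripper_force: 61.1
```

```bash
python3 -m crank '[3.5,0,0,0.15,0, 6,0,0,0,0, 6,0,0,0,0, 6,0,0,0,0, 6,0,0,0,0, 6,0,0,0,0, 6,0,0,-1,0, 6,0,0,-1.5,0]'
python3 -m crank '[6,0,0,-3,0, 6,0,0,-3,0, 6,0,0,-3,0, 6,0,0,-3,0, 6,0,0,-1,0, 6,0,0,0,0, 6,0,0,0,0, 6,0,0,0,0]'
python3 -c "
from h import *
to(.453,-.154,.13,32)
q=optics.get_image('wrist');print(packs(q,.045,(.6443,-.0239),.06,150))
cv2.imwrite('pics/g7.png',q['color'][:,:,::-1])
"
```

```text
time_s: 17.08
position: [0.6436, -0.0238, 0.0535]
tool_rot: [[-0.938, -0.347, -0.003], [-0.347, 0.938, 0.001], [0.002, 0.002, -1.0]]
ft_force: [0.3, -0.2, -0.5]
grip_width: 0.0602
gripper_force: 0.0
time_s: 17.75
position: [0.6436, -0.0238, 0.1823]
tool_rot: [[-0.938, -0.347, -0.003], [-0.347, 0.938, 0.001], [0.003, 0.002, -1.0]]
ft_force: [-0.5, -0.4, -0.4]
grip_width: 0.06
gripper_force: 0.0
at [ 0.6436 -0.0238  0.1823] yaw 110.3 j6 -123 grip 0.06 0.0 t 17.75 | shift cm [22.38 -5.61  5.28] turn 1.366 alt -1.775
[[0.644, -0.0231, 119, 73, 21.5, 0.85]]
```

View pics/g7.png

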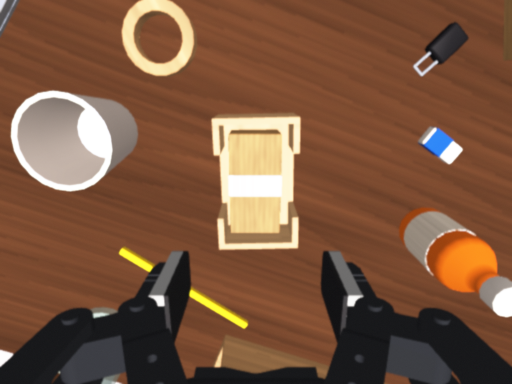

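Both long packs are seated, with the band at (256,187) inside the rim. Next is square pack b.

```bash
python3 -m crank '[8.5,2.8,-0.7,0,0, 8.5,2.8,-0.7,0,0, 8.5,2.8,-0.7,0,0, 8.5,2.8,-0.7,0,0, 8.5,2.8,-0.7,0,0, 8.5,2.8,-0.7,0,0, 8.5,2.8,-0.7,0,0, 8.5,2.8,-0.7,0,0.124]'
python3 -m crank '[8.5,0,0,0,0.124, 8.5,0,0,0,0.124, 8.5,0,0,0,0.124, 8.5,0,0,0,0.124, 8.5,0,0,0,0.124, 8.5,0,0,0.5,0.124, 8.5,0,0,0.5,0.124, 8.5,0,0,0.5,0.124]'
python3 -m crank '[8.5,0,0,0.5,0.124, 8.5,0,0,0.5,0.124, 8.5,0,0,0.5,0, 8.5,0,0,0.5,0, 8.5,0,0,0.5,0, 8.5,0,0,0,0, 8.5,0,0,0,0, 8.5,0,0,0,0]'
python3 -c "
from h import *
to(.453,-.154,.005,32)
q=optics.get_image('wrist');print([packs(q,.02,(.453,-.154),.055,t) for t in(150,165,180)])
cv2.imwrite('pics/g8.png',q['color'][:,:,::-1])
"
```

```text
time_s: 18.47
position: [0.452, -0.1544, 0.1828]
tool_rot: [[-0.973, -0.229, -0.002], [-0.229, 0.973, 0.001], [0.002, 0.002, -1.0]]
ft_force: [0.3, -0.1, 0.0]
grip_width: 0.0852
gripper_force: 0.0
time_s: 19.13
position: [0.4532, -0.1539, 0.1677]
tool_rot: [[-0.719, 0.695, -0.002], [0.695, 0.719, 0.001], [0.002, -0.0, -1.0]]
ft_force: [-0.4, 0.2, 0.3]
grip_width: 0.085
gripper_force: 0.0
time_s: 19.8
position: [0.4537, -0.1542, 0.1441]
tool_rot: [[-0.533, 0.846, 0.0], [0.846, 0.533, -0.0], [-0.0, 0.0, -1.0]]
ft_force: [0.2, 0.1, -0.2]
grip_width: 0.0851
gripper_force: 0.0
at [ 0.4537 -0.1542  0.1441] yaw 32.2 j6 -65 grip 0.0851 0.0 t 19.8 | shift cm [ 0.06 -0.05 13.91] turn 0.004 alt -3.138
[[[0.4503, -0.155, 66, 62, -58.0, 0.92]], [[0.4506, -0.155, 65, 61, -58.2, 0.93]], [[0.4507, -0.1553, 64, 61, -58.3, 0.93]]]
```

```bash
python3 -m crank '[8.5,0.07,-0.25,2.5,0, 8.5,0,0,2.5,0, 8.5,0,0,2.5,0, 8.5,0,0,2.5,0, 8.5,0,0,2.5,0, 8.5,0,0,1.3,0, 8.5,0,0,0,0, 8.5,0,0,0,0]'
python3 -m crank '[5,0,0,0.1,0, 5,0,0,0,0, 5,0,0,0,0, 5,0,0,0,0, 5,0,0,0,0, 5,0,0,0,0, 5,0,0,0,0, 5,0,0,0,0]' 60
python3 -c "
from h import *
to(.585,.322,.2,3.5)"
```

```text
time_s: 20.52
position: [0.4513, -0.155, 0.0061]
tool_rot: [[-0.532, 0.847, -0.0], [0.847, 0.532, 0.0], [0.0, -0.0, -1.0]]
ft_force: [-0.6, 0.6, 0.6]
grip_width: 0.085
gripper_force: 0.0
time_s: 21.18
position: [0.4517, -0.1552, 0.0065]
tool_rot: [[-0.532, 0.847, 0.002], [0.847, 0.532, -0.001], [-0.002, 0.001, -1.0]]
ft_force: [-0.9, 0.5, 7.5]
grip_width: 0.0581
gripper_force: 64.0
at [ 0.4517 -0.1552  0.0065] yaw 32.1 j6 -65 grip 0.0581 64.0 t 21.18 | shift cm [ 33.27  36.69 -19.39] turn 0.5 alt -2.642
```

```bash
python3 -m crank '[5,0,0,-1,0, 5,0,0,-2.5,0, 5,0,0,-3,0, 5,0,0,-3,0, 5,0,0,-3,0, 5,0,0,-3,0, 5,0,0,-3,0, 5,0,0,-1,0]'
python3 -m crank '[5,2.38,2.62,0,0, 5,2.38,2.62,0,0, 5,2.38,2.62,0,0, 5,2.38,2.62,0,0, 5,2.38,2.62,0,0, 5,2.38,2.62,0,0, 5,2.38,2.62,0,0, 5,2.38,2.62,0,0]'
python3 -m crank '[5,2.38,2.62,0,0, 5,2.38,2.62,0,0, 5,2.38,2.62,0,0, 5,2.38,2.62,0,0, 5,2.38,2.62,0,0, 5,2.38,2.62,0,0.1, 5,0,0,0,0.1, 5,0,0,0,0.1]'
python3 -m crank '[5,0,0,0,0.1, 5,0,0,0,0.1, 5,0,0,0,0, 5,0,0,0,0, 5,0,0,0,0, 5,0,0,0,0, 5,0,0,0,0, 5,0,0,0,0]'
python3 -c "
from h import *
to(.585,.322,.2,3.5)
q=optics.get_image('wrist');cv2.imwrite('pics/g9.png',q['color'][:,:,::-1])
"
```

```text
time_s: 21.85
position: [0.4521, -0.1554, 0.205]
tool_rot: [[-0.532, 0.847, 0.007], [0.847, 0.532, -0.004], [-0.007, 0.003, -1.0]]
ft_force: [0.8, -0.1, 0.1]
grip_width: 0.0582
gripper_force: 64.8
time_s: 22.52
position: [0.5273, 0.1198, 0.201]
tool_rot: [[-0.532, 0.847, 0.001], [0.847, 0.532, 0.0], [-0.001, 0.001, -1.0]]
ft_force: [0.5, -0.7, 0.2]
grip_width: 0.0581
gripper_force: 64.8
time_s: 23.18
position: [0.5841, 0.3243, 0.2001]
tool_rot: [[-0.256, 0.967, 0.0], [0.967, 0.256, 0.0], [0.0, 0.0, -1.0]]
ft_force: [-0.4, -0.1, 0.3]
grip_width: 0.0579
gripper_force: 64.8
time_s: 23.85
position: [0.5845, 0.3224, 0.2001]
tool_rot: [[-0.062, 0.998, -0.0], [0.998, 0.062, 0.0], [0.0, -0.0, -1.0]]
ft_force: [0.5, 1.3, -1.1]
grip_width: 0.0583
gripper_force: 64.8
at [0.5845 0.3224 0.2001] yaw 3.5 j6 15 grip 0.0583 64.8 t 23.85 | shift cm [-0.04  0.05  0.01] turn 0.001 alt -3.141
```

View pics/g9.png

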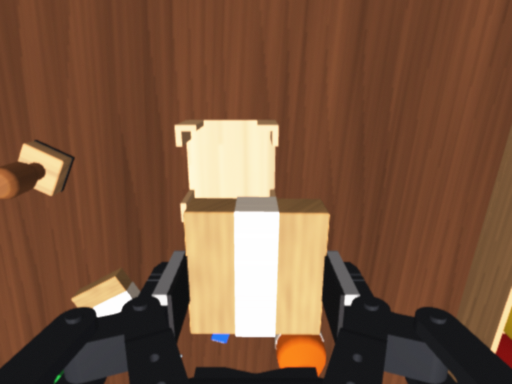

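The held pack is straight, and the tray behind it has far rim corners at about (175,124) and (278,121), so the tray lies left of the tool. I'll work out the correction.

```bash
python3 -c "
from h import *
q=optics.get_image('wrist');o=env.observe();R=np.array(o['tool_rot'])
for uv in((175,124),(278,121)): print(R.T@(onz(q,uv,.05)-o['position'])*1e3)
z=o['position'][2]+.0135
for uv in((187,212),(329,212),(190,334),(325,336)): print('pack',R.T@(onz(q,uv,z)-o['position'])*1e3)
"
```

```text
[ 48.48204701 -68.22131377 150.01080992]
[ 50.94520336  18.88151977 150.00600748]
pack [ 29.81694448 -27.82932273 -13.49969338]
pack [ 29.8043633   29.58412593 -13.50279324]
pack [-29.75584119 -30.15709057 -13.49717782]
pack [-30.87278832  31.76810108 -13.50047703]
```

```bash
python3 -c "
from h import *
q=optics.get_image('wrist');s=optics.get_image('scene');o=env.observe();R=np.array(o['tool_rot'])
c=o['position']+R@np.array([.0057,-.0234,0]);a=np.radians(3.5+1.6);print(c,5.1)
out=[]
for p in(q,s):
    im=cv2.resize(p['color'],None,fx=4,fy=4,interpolation=cv2.INTER_CUBIC)
    for z,h,col in((.05,.044,(255,0,0)),(.005,.044,(0,0,255)),(.05,.039,(0,200,0))):
        pts=np.array([4*proj(p,(c[0]+h*(i*np.cos(a)-j*np.sin(a)),c[1]+h*(i*np.sin(a)+j*np.cos(a)),z)) for i,j in((-1,-1),(1,-1),(1,1),(-1,1))]).astype(int)
        cv2.polylines(im,[pts],True,col,2)
    u=(4*proj(p,(c[0],c[1],.02))).astype(int);x,y=max(u[0]-400,0),max(u[1]-300,0)
    out.append(cv2.resize(im[y:y+600,x:x+800],(400,300)))
cv2.imwrite('pics/g10.png',np.vstack(out)[:,:,::-1])
"
```

```text
[0.56076888 0.32664641 0.20000339] 5.1
```

View pics/g10.png

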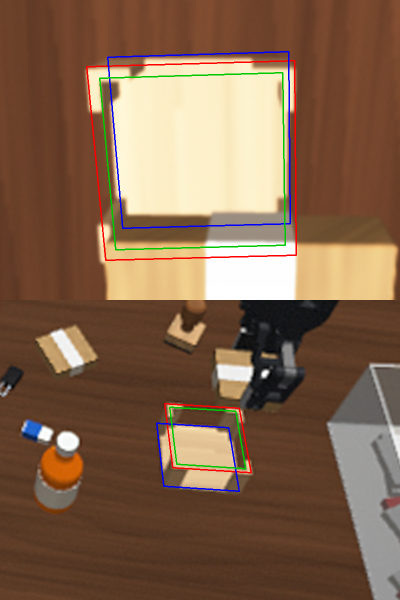

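Projected into the picture, the tray model matches the posts in both views; in the scene crop the rim sits at (165-250, 405-470). The tray centre is (0.561, 0.327), yaw about 5°. I'll lower the pack there.

```bash
python3 -m crank '[5,0.57,-2.34,0,0, 5,0,0,0,-0.028, 5,0,0,2.5,0, 5,0,0,2.5,0, 5,0,0,2.5,0, 5,0,0,2.5,0, 5,0,0,2,0, 5,0,0,1.5,0]'
python3 -c "
from h import *
to(.5608,.3266,.016,5.1)"
```

```text
time_s: 24.72
position: [0.5601, 0.3264, 0.063]
tool_rot: [[-0.089, 0.996, -0.002], [0.996, 0.089, -0.001], [-0.001, -0.002, -1.0]]
ft_force: [-0.4, 0.9, -0.1]
grip_width: 0.058
gripper_force: 64.8
at [0.5601 0.3264 0.063 ] yaw 5.1 j6 15 grip 0.058 64.8 t 24.72 | shift cm [0.01 0.08 4.7 ] turn 0.0 alt -3.141
```

```bash
python3 -m crank '[5,0,0.05,1,0, 5,0,0,1,0, 5,0,0,0.8,0, 5,0,0,0.8,0, 5,0,0,0.6,0, 5,0,0,0.4,0, 5,0,0,0,0, 5,0,0,0,0]'
python3 -c "
from h import *
o=env.observe();print(o['wrist_torque']);to(.5608,.3266,.016,5.1)"
```

```text
time_s: 25.38
position: [0.5614, 0.3268, 0.0192]
tool_rot: [[-0.089, 0.996, 0.0], [0.996, 0.089, 0.0], [0.0, 0.0, -1.0]]
ft_force: [1.1, -0.6, -0.2]
grip_width: 0.0579
gripper_force: 64.8
[ 0.00956307 -0.03494582 -0.03688081]
at [0.5614 0.3268 0.0192] yaw 5.1 j6 15 grip 0.0579 64.8 t 25.38 | shift cm [-0.01 -0.06  0.32] turn -0.0 alt 3.142
```

```bash
python3 -m crank '[5,0,0,0.3,0, 5,0,0,0.2,0, 5,0,0,0.1,0, 5,0,0,0.1,0, 5,0,0,0,0, 5,0,0,0,0, 5,0,0,0,0, 5,0,0,0,0]'
python3 -m crank '[5,0,0,0,0, 7,0,0,0,0, 7,0,0,0,0, 7,0,0,0,0, 7,0,0,0,0, 7,0,0,0,0, 7,0,0,-1,0, 7,0,0,-1.5,0]'
python3 -m crank '[7,0,0,-3,0, 7,0,0,-3,0, 7,0,0,-3,0, 7,0,0,-3,0, 7,0,0,-3,0, 7,0,0,-1,0, 7,0,0,0,0, 7,0,0,0,0]'
python3 -c "
from h import *
to(.430,.157,.2,31.5)
q=optics.get_image('wrist');cv2.imwrite('pics/g11.png',q['color'][:,:,::-1]);np.save('g11.npy',q,allow_pickle=True)
print([packs(q,.025,(.5608,.3268),.034,t) for t in(120,150,180,200)],[packs(q,.05,(.5608,.3268),.07,t) for t in (150,165)])
"
```

```text
time_s: 26.05
position: [0.5613, 0.3267, 0.0121]
tool_rot: [[-0.089, 0.996, 0.0], [0.996, 0.089, 0.0], [0.0, 0.0, -1.0]]
ft_force: [-0.9, -0.2, -1.5]
grip_width: 0.0579
gripper_force: 64.8
time_s: 26.72
position: [0.5606, 0.3264, 0.0365]
tool_rot: [[-0.089, 0.996, -0.003], [0.996, 0.089, -0.001], [-0.001, -0.003, -1.0]]
ft_force: [-0.2, 0.3, 0.3]
grip_width: 0.0701
gripper_force: 0.0
time_s: 27.38
position: [0.561, 0.3266, 0.1966]
tool_rot: [[-0.089, 0.996, -0.0], [0.996, 0.089, -0.0], [-0.0, -0.0, -1.0]]
ft_force: [0.1, 0.4, -1.3]
grip_width: 0.0702
gripper_force: 0.0
at [0.561  0.3266 0.1966] yaw 5.1 j6 15 grip 0.0702 0.0 t 27.38 | shift cm [-15.73 -14.55  -0.33] turn -0.461 alt 2.681
[[[0.5605, 0.3265, 68, 68, -90.0, 1.0]], [[0.5605, 0.3265, 68, 68, -90.0, 1.0]], [[0.5605, 0.3265, 68, 68, -90.0, 0.99]], [[0.5605, 0.3265, 68, 68, -90.0, 0.99]]] [[[0.559, 0.3278, 143, 91, -86.4, 0.69]], [[0.5591, 0.3271, 96, 90, -86.4, 0.81]]]
```

```bash
python3 -m crank '[8.5,-2.25,-2.08,0,0, 8.5,-2.25,-2.08,0,0, 8.5,-2.25,-2.08,0,0, 8.5,-2.25,-2.08,0,0, 8.5,-2.25,-2.08,0,0, 8.5,-2.25,-2.08,0,0, 8.5,-2.25,-2.08,0,0, 8.5,0,0,1,-0.115]'
python3 -m crank '[8.5,0,0,1,-0.115, 8.5,0,0,1,-0.115, 8.5,0,0,1,-0.115, 8.5,0,0,1,0, 8.5,0,0,0,0, 8.5,0,0,0,0, 8.5,0,0,0,0, 8.5,0,0,0,0]'
python3 -c "
from h import *
q=optics.get_image('wrist');cv2.imwrite('pics/g12.png',q['color'][:,:,::-1])
print([packs(q,.02,(.430,.157),.055,t) for t in(150,165,180)])
to(.430,.157,.006,31.5)
"
```

```text
time_s: 28.1
position: [0.4273, 0.1544, 0.1867]
tool_rot: [[-0.2, 0.98, -0.002], [0.98, 0.2, -0.001], [-0.001, -0.002, -1.0]]
ft_force: [0.9, 0.8, 0.6]
grip_width: 0.0849
gripper_force: 0.0
time_s: 28.77
position: [0.4303, 0.1569, 0.1472]
tool_rot: [[-0.522, 0.853, 0.0], [0.853, 0.522, 0.0], [-0.0, 0.0, -1.0]]
ft_force: [0.3, -0.1, 0.4]
grip_width: 0.0847
gripper_force: 0.0
[[[0.4225, 0.1565, 109, 95, -90.0, 0.56]], [[0.4294, 0.1561, 63, 62, 31.5, 0.95]], [[0.4294, 0.156, 63, 61, 31.6, 0.96]]]
at [0.4303 0.1569 0.1473] yaw 31.4 j6 -26 grip 0.0851 0.0 t 28.82 | shift cm [ 0.03 -0.03 14.13] turn -0.001 alt 3.141
```

```bash
python3 -m crank '[8.5,0,-0.14,2.5,0, 8.5,0,0,2.5,0, 8.5,0,0,2.5,0, 8.5,0,0,2.5,0, 8.5,0,0,2.5,0, 8.5,0,0,1.5,0, 8.5,0,0,0,0, 8.5,0,0,0,0]'
python3 -m crank '[5,0,0,0,0, 5,0,0,0,0, 5,0,0,0,0, 5,0,0,0,0, 5,0,0,0,0, 5,0,0,0,0, 5,0,0,0,0, 5,0,0,0,0]' 60
python3 -m crank '[5,0,0,-1,0, 5,0,0,-2.5,0, 5,0,0,-3,0, 5,0,0,-3,0, 5,0,0,-3,0, 5,0,0,-3,0, 5,0,0,-3,0, 5,0,0,-1,0]'
python3 -c "
from h import *
to(.5609,.3267,.2,5.1)"
```

```text
time_s: 29.48
position: [0.4291, 0.1562, 0.0071]
tool_rot: [[-0.522, 0.853, -0.001], [0.853, 0.522, -0.0], [0.0, -0.001, -1.0]]
ft_force: [-0.2, 0.1, 0.7]
grip_width: 0.0848
gripper_force: 0.0
time_s: 30.15
position: [0.4297, 0.1562, 0.0087]
tool_rot: [[-0.522, 0.853, 0.003], [0.853, 0.522, 0.0], [-0.001, 0.003, -1.0]]
ft_force: [-2.1, -0.6, 12.2]
grip_width: 0.0581
gripper_force: 62.2
time_s: 30.82
position: [0.4301, 0.1564, 0.207]
tool_rot: [[-0.522, 0.853, 0.008], [0.853, 0.522, 0.001], [-0.004, 0.007, -1.0]]
ft_force: [0.1, -0.3, -1.5]
grip_width: 0.0576
gripper_force: 65.2
at [0.4301 0.1564 0.207 ] yaw 31.5 j6 -26 grip 0.0576 65.2 t 30.82 | shift cm [ 7.7  20.05  0.82] turn 0.46 alt -2.681
```

```bash
python3 -m crank '[5,1.1,2.86,0,0, 5,1.1,2.86,0,0, 5,1.1,2.86,0,0, 5,1.1,2.86,0,0, 5,1.1,2.86,0,0, 5,1.1,2.86,0,0, 5,1.1,2.86,0,0, 5,0,0,0,0.115]'
python3 -m crank '[5,0,0,0,0.115, 5,0,0,0,0.115, 5,0,0,0,0.115, 5,0,0,0,0, 5,0,0,0,0, 5,0,0,0,0, 5,0,0,0,0, 5,0,0,0,0]'
python3 -c "
from h import *
to(.5609,.3267,.034,5.1)
q=optics.get_image('wrist');cv2.imwrite('pics/g13.png',q['color'][:,:,::-1])"
```

```text
time_s: 31.48
position: [0.5613, 0.3296, 0.2017]
tool_rot: [[-0.423, 0.906, 0.001], [0.906, 0.423, 0.001], [0.001, 0.002, -1.0]]
ft_force: [-0.4, -0.5, -0.4]
grip_width: 0.0577
gripper_force: 65.2
time_s: 32.15
position: [0.5596, 0.3263, 0.2021]
tool_rot: [[-0.09, 0.996, 0.0], [0.996, 0.09, 0.0], [0.0, 0.0, -1.0]]
ft_force: [0.8, -0.1, 0.0]
grip_width: 0.0579
gripper_force: 65.2
at [0.5596 0.3263 0.2021] yaw 5.2 j6 15 grip 0.0579 65.2 t 32.15 | shift cm [ 0.03  0.13 16.81] turn 0.001 alt -3.14
```

```bash
python3 -m crank '[5,0.03,0.13,2.5,0, 5,0,0,2.5,0, 5,0,0,2.5,0, 5,0,0,2.5,0, 5,0,0,2.5,0, 5,0,0,1.5,0, 5,0,0,1,0, 5,0,0,0.7,0]'
python3 -m crank '[5,0,0,0.5,0, 5,0,0,0.3,0, 5,0,0,0.2,0, 5,0,0,0,0, 5,0,0,0,0, 5,0,0,0,0, 5,0,0,0,0, 5,0,0,0,0]'
```

```text
time_s: 32.87
position: [0.5608, 0.3267, 0.044]
tool_rot: [[-0.089, 0.996, -0.001], [0.996, 0.089, -0.0], [-0.0, -0.001, -1.0]]
ft_force: [-1.1, 0.3, -0.2]
grip_width: 0.0582
gripper_force: 65.2
time_s: 33.53
position: [0.561, 0.3268, 0.0353]
tool_rot: [[-0.089, 0.996, 0.0], [0.996, 0.089, 0.0], [0.0, 0.0, -1.0]]
ft_force: [-0.3, -0.3, -0.4]
grip_width: 0.0579
gripper_force: 65.2
```

```bash
python3 -m crank '[5,0,0,0.1,0, 5,0,0,0.1,0, 5,0,0,0.1,0, 5,0,0,0,0, 5,0,0,0,0, 5,0,0,0,0, 5,0,0,0,0, 5,0,0,0,0]'
python3 -m crank '[7,0,0,0,0, 7,0,0,0,0, 7,0,0,0,0, 7,0,0,0,0, 7,0,0,0,0, 7,0,0,0,0, 7,0,0,-1,0, 7,0,0,-1.5,0]'
python3 -m crank '[7,0,0,-3,0, 7,0,0,-3,0, 7,0,0,-3,0, 7,0,0,-3,0, 7,0,0,-2,0, 7,0,0,0,0, 7,0,0,0,0, 7,0,0,0,0]'
python3 -c "
from h import *
q=optics.get_image('wrist');cv2.imwrite('pics/g14.png',q['color'][:,:,::-1])
o=env.observe();R=np.array(o['tool_rot'])
# white band centre at pack-top height
r=.045;im=rect(q,.045,.561-r,.561+r,.3268-r,.3268+r);h=cv2.cvtColor(im,cv2.COLOR_RGB2HSV)
m=(h[:,:,1]<25)&(h[:,:,2]>200);ys,xs=np.nonzero(m);print('band',m.sum()/4,cv2.minAreaRect(np.stack([xs,ys],1).astype(np.float32)))
P=[.561-r+xs.mean()/2000,.3268-r+ys.mean()/2000];print(P)
s=optics.get_image('side');c=optics.get_image('scene')
for p in(c,s):
  for k in spotter.look_for(p,'stamp')[:2]:
    uv=np.array(k['at'])*[512,384];print(k['score'],uv,onz(p,uv,.04),onz(p,uv,.03))
to(.37,.3,.2,0)
"
```

```text
time_s: 34.2
position: [0.5611, 0.3268, 0.0338]
tool_rot: [[-0.089, 0.996, 0.001], [0.996, 0.089, 0.0], [0.0, 0.001, -1.0]]
ft_force: [-4.1, -2.5, 13.0]
grip_width: 0.058
gripper_force: 66.6
time_s: 34.87
position: [0.5602, 0.3265, 0.0564]
tool_rot: [[-0.089, 0.996, -0.003], [0.996, 0.089, -0.001], [-0.001, -0.003, -1.0]]
ft_force: [0.1, 0.4, 1.0]
grip_width: 0.0704
gripper_force: 0.0
time_s: 35.53
position: [0.5604, 0.3266, 0.1964]
tool_rot: [[-0.089, 0.996, -0.001], [0.996, 0.089, -0.0], [-0.0, -0.001, -1.0]]
ft_force: [-0.5, 0.5, -0.3]
grip_width: 0.0702
gripper_force: 0.0
band 2405.75 ((88.94341278076172, 88.31072998046875), (175.00831604003906, 180.66180419921875), 1.7899105548858643)
[np.float64(0.5549916865842253), np.float64(0.334435093006339)]
0.87 [395.6224 178.5984] [0.38610986 0.31537569 0.04      ] [0.37766053 0.31801422 0.03      ]
0.53 [149.0944 205.5936] [ 0.57191601 -0.2967797   0.04      ] [ 0.56560063 -0.30117162  0.03      ]
0.8 [165.888  148.6848] [0.37041679 0.29980771 0.04      ] [0.37852891 0.31536902 0.03      ]
0.36 [304.0768 164.8896] [ 0.65271018 -0.03235814  0.04      ] [ 0.66449428 -0.02111755  0.03      ]
at [0.5607 0.3266 0.1961] yaw 5.1 j6 15 grip 0.0701 0.0 t 35.78 | shift cm [ -0.96 -19.23  -0.36] turn 0.089 alt -3.053
```

```bash
python3 -m crank '[8.5,0.13,-3.66,0,0, 8.5,0.13,-3.66,0,0, 8.5,0.13,-3.66,0,0, 8.5,0.13,-3.66,0,0, 8.5,0.13,-3.66,0,0, 8.5,0,0,0,0, 8.5,0,0,0,0, 8.5,0,0,0,0]'
python3 -c "
from h import *
to(.378,.317,.2,5.1)
q=optics.get_image('wrist');cv2.imwrite('pics/g15.png',q['color'][:,:,::-1])
for k in spotter.look_for(q,'stamp')[:3]:
    uv=np.array(k['at'])*[512,384];print(k['score'],uv,onz(q,uv,.022),onz(q,uv,.03),onz(q,uv,.05))
print([packs(q,.022,(.378,.317),.045,t,amin=.0003) for t in(150,165,180,200)])
"
```

```text
time_s: 36.45
position: [0.3787, 0.3171, 0.1972]
tool_rot: [[-0.089, 0.996, 0.001], [0.996, 0.089, 0.0], [0.0, 0.001, -1.0]]
ft_force: [1.3, -0.4, 0.4]
grip_width: 0.0849
gripper_force: 0.0
at [0.3787 0.3171 0.1972] yaw 5.1 j6 21 grip 0.0849 0.0 t 36.45 | shift cm [-0.01 -0.07 -0.28] turn 0.0 alt -3.141
0.95 [245.8112 179.0976] [0.36994319 0.3100286  0.022     ] [0.36998312 0.31215467 0.03      ] [0.37008295 0.31746986 0.05      ]
[[[0.3775, 0.3165, 89, 89, -90.0, 0.89]], [[0.3781, 0.3031, 59, 53, -23.4, 0.66]], [[0.3712, 0.307, 50, 42, 66.8, 0.78]], [[0.3711, 0.3074, 49, 41, 66.6, 0.75]]]
```

View pics/g15.png

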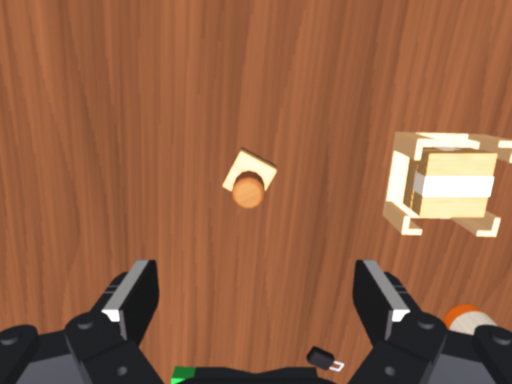

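The stamp handle's top is at (248,191) and its block at about (249,173). The square tray holds both packs, with the top face spanning about (411-495, 152-218) inside the posts.

```bash
python3 -c "
from h import *
q=optics.get_image('wrist')
print(onz(q,(248,191),.074),onz(q,(249,173),.022))
print('pack top corners',[onz(q,u,.045).round(4) for u in((425,152),(496,153),(411,218),(491,217))])
print('rim',[onz(q,u,.05).round(4) for u in((396,133),(403,234),(497,236))])
print('tin')
c=optics.get_image('scene');s=optics.get_image('side')
for p in(c,s):
  for k in spotter.look_for(p,'stamp_tin')[:1]:
    uv=np.array(k['at'])*[512,384];print(k['score'],onz(p,uv,.004))
to(.370,.3095,.06,5.1)"
```

```text
[0.3731992  0.31395428 0.074     ] [0.37289543 0.31625903 0.022     ]
pack top corners [array([0.5244, 0.3542, 0.045 ]), array([0.5864, 0.3588, 0.045 ]), array([0.5263, 0.2923, 0.045 ]), array([0.6   , 0.2998, 0.045 ])]
rim [array([0.4935, 0.3686, 0.05  ]), array([0.5199, 0.2778, 0.05  ]), array([0.6073, 0.2834, 0.05  ])]
tin
0.69 [ 0.55321853 -0.31151473  0.004     ]
0.8 [ 0.55895482 -0.30898373  0.004     ]
at [0.3785 0.3169 0.1968] yaw 5.1 j6 21 grip 0.0852 0.0 t 36.8 | shift cm [-0.66 -0.91 13.68] turn -0.001 alt 3.141
```

```bash
python3 -m crank '[8.5,-0.14,-0.56,0,0, 8.5,0,0,2.5,0, 8.5,0,0,2.5,0, 8.5,0,0,2.5,0, 8.5,0,0,2.5,0, 8.5,0,0,2.5,0, 8.5,0,0,1.5,0, 8.5,0,0,1,0]'
python3 -m crank '[8.5,0,0,0.3,0, 6,0,0,0.2,0, 4,0,0,0,0, 3.4,0,0,0,0, 2,0,0,0,0, 2,0,0,0,0, 2,0,0,0,0, 2,0,0,0,0]' 40
python3 -c "
from h import *
to(.3731,.315,.042,5.1);print(env.observe()['ft_force'])"
```

```text
time_s: 37.47
position: [0.3717, 0.3146, 0.0453]
tool_rot: [[-0.089, 0.996, -0.002], [0.996, 0.089, -0.001], [-0.001, -0.003, -1.0]]
ft_force: [0.3, 0.1, -0.2]
grip_width: 0.0857
gripper_force: 0.0
time_s: 38.13
position: [0.3728, 0.3152, 0.0428]
tool_rot: [[-0.089, 0.996, 0.001], [0.996, 0.089, 0.001], [0.0, 0.001, -1.0]]
ft_force: [-0.9, 0.3, 5.3]
grip_width: 0.0263
gripper_force: 39.6
at [0.3728 0.3152 0.0428] yaw 5.1 j6 21 grip 0.0263 39.6 t 38.13 | shift cm [-0.02  0.02  0.08] turn 0.0 alt -3.141
[-0.87582923  0.31412587  5.31672556]
```

```bash
python3 -m crank '[2,0,0,-1,0, 2,0,0,-2,0, 2,0,0,-2.5,0, 2,0,0,-2.5,0, 2,0,0,-2.5,0, 2,0,0,-2.5,0, 2,0,0,-2.5,0, 2,0,0,-1,0]'
python3 -m crank '[2,-1.6,0.32,0,0, 2,-3.19,0.63,0,0, 2,-3.19,0.63,0,0, 2,-3.19,0.63,0,0, 2,-3.19,0.63,0,0, 2,-3.19,0.63,0,0, 2,-3.19,0.63,0,0, 2,-3.19,0.63,0,0]'
python3 -m crank '[2,-3.19,0.63,0,0, 2,-3.19,0.63,0,0, 2,-3.19,0.63,0,0, 2,-3.19,0.63,0,0, 2,-3.19,0.63,0,0, 2,-3.19,0.63,0,0, 2,-3.19,0.63,0,0, 2,-3.19,0.63,0,0]'
python3 -m crank '[2,-3.19,0.63,0,0, 2,-3.19,0.63,0,0, 2,-3.19,0.63,0,0, 2,-3.19,0.63,0,0, 2,-1.6,0.32,0,0, 2,0,0,0,0, 2,0,0,0,0, 2,0,0,0,0]'
python3 -c "
from h import *
to(.556,-.310,.0468,5.1)
for c in('wrist','scene'):
  q=optics.get_image(c);cv2.imwrite('pics/h_%s.png'%c,q['color'][:,:,::-1])
  for k in spotter.look_for(q,'stamp_tin')[:2]:
    uv=np.array(k['at'])*[512,384];print(c,k['score'],uv,onz(q,uv,.004))
# tin by brightness: top-down map at rim height
q=optics.get_image('wrist');r=.09;im=rect(q,.014,.556-r,.556+r,-.31-r,-.31+r,1000);h=cv2.cvtColor(im,cv2.COLOR_RGB2HSV)
m=((h[:,:,0]>90)&(h[:,:,2]>70)&(h[:,:,1]<130)).astype(np.uint8)
m=cv2.morphologyEx(m,cv2.MORPH_OPEN,np.ones((3,3)))
for k in cv2.findContours(m,0,1)[0]:
  if cv2.contourArea(k)>800: print('blob',cv2.minAreaRect(k),cv2.contourArea(k))
"
```

```text
time_s: 38.8
position: [0.3732, 0.3154, 0.2104]
tool_rot: [[-0.089, 0.996, 0.005], [0.996, 0.089, 0.002], [0.002, 0.005, -1.0]]
ft_force: [0.1, 0.4, -1.5]
grip_width: 0.0264
gripper_force: 39.7
time_s: 39.47
position: [0.4409, 0.0794, 0.2072]
tool_rot: [[-0.089, 0.996, 0.0], [0.996, 0.089, 0.0], [-0.0, 0.0, -1.0]]
ft_force: [0.5, 0.1, -1.4]
grip_width: 0.0265
gripper_force: 39.7
time_s: 40.13
position: [0.5139, -0.1704, 0.2071]
tool_rot: [[-0.089, 0.996, -0.0], [0.996, 0.089, 0.0], [0.0, -0.0, -1.0]]
ft_force: [0.8, 0.4, -1.6]
grip_width: 0.0267
gripper_force: 39.7
time_s: 40.8
position: [0.5547, -0.3085, 0.207]
tool_rot: [[-0.089, 0.996, -0.0], [0.996, 0.089, 0.001], [0.001, -0.0, -1.0]]
ft_force: [0.4, 0.1, -1.3]
grip_width: 0.0264
gripper_force: 39.7
at [ 0.5547 -0.3085  0.207 ] yaw 5.1 j6 -45 grip 0.0264 39.7 t 40.8 | shift cm [-0.18  0.12 16.02] turn 0.0 alt -3.141
wrist 0.59 [251.904  164.3136] [ 0.55057265 -0.30654615  0.004     ]
scene 0.67 [148.7872 205.0944] [ 0.54777766 -0.31390646  0.004     ]
blob ((87.70001220703125, 87.09999084472656), (104.35515594482422, 103.72270202636719), 71.56504821777344) 8969.0
```

```bash
python3 -m crank '[2,-0.4,-0.13,1.5,0, 2,0,0,2.5,0, 2,0,0,2.5,0, 2,0,0,2.5,0, 2,0,0,2.5,0, 2,0,0,2,0, 2,0,0,1,0, 2,0,0,0.5,0]'
python3 -m crank '[2,0,0,0.4,0, 2,0,0,0.3,0, 2,0,0,0,0, 2,0,0,0,0, 2,0,0,0,0, 2,0,0,0,0, 2,0,0,0,0, 2,0,0,0,0]'
```

```text
time_s: 41.72
position: [0.5536, -0.3129, 0.0558]
tool_rot: [[-0.089, 0.996, -0.002], [0.996, 0.089, 0.001], [0.001, -0.002, -1.0]]
ft_force: [0.4, 0.2, -1.4]
grip_width: 0.0268
gripper_force: 39.7
time_s: 42.38
position: [0.554, -0.3135, 0.0502]
tool_rot: [[-0.089, 0.996, 0.0], [0.996, 0.089, -0.0], [-0.0, 0.0, -1.0]]
ft_force: [-0.7, -0.6, -0.5]
grip_width: 0.0263
gripper_force: 39.7
```

```bash
python3 -m crank '[2,0,0,0.2,0, 2,0,0,0,0, 2,0,0,0.1,0, 2,0,0,0,0, 2,0,0,0,0, 2,0,0,0,0, 2,0,0,0,0, 2,0,0,0,0]'
```

```text
time_s: 43.05
position: [0.554, -0.3134, 0.047]
tool_rot: [[-0.089, 0.996, 0.0], [0.996, 0.089, 0.0], [0.0, 0.0, -1.0]]
ft_force: [0.0, 0.5, -0.7]
grip_width: 0.0262
gripper_force: 39.7
```

```bash
python3 -m crank '[2,0,0,0.1,0, 2,0,0,0,0, 2,0,0,0,0, 2,0,0,0,0, 2,0,0,0,0, 2,0,0,0,0, 2,0,0,0,0, 2,0,0,0,0]'
```

```text
time_s: 43.72
position: [0.5541, -0.3135, 0.0468]
tool_rot: [[-0.089, 0.996, 0.001], [0.996, 0.089, -0.001], [-0.001, 0.0, -1.0]]
ft_force: [-2.3, 1.4, 5.2]
grip_width: 0.0264
gripper_force: 40.4
```

Contact at 5 N, so the stamp is on the tin floor. I'll release it, retreat and check.

```bash
python3 -m crank '[3.2,0,0,0,0, 4,0,0,0,0, 5,0,0,0,0, 6,0,0,0,0, 7,0,0,0,0, 7,0,0,0,0, 7,0,0,0,0, 7,0,0,-1,0]'
python3 -m crank '[7,0,0,-2.5,0, 7,0,0,-3,0, 7,0,0,-3,0, 7,0,0,-3,0, 7,0,0,-3,0, 7,0,0,-1,0, 7,0,0,0,0, 7,0,0,0,0]'
python3 -c "
from h import *
q=optics.get_image('wrist');c=optics.get_image('scene');s=optics.get_image('side')
for p in(q,c,s):
  for n,z in dict(stamp=.035,paint_bottle=.07,square_pack_a=.045,long_pack_a=.045).items():
    for k in spotter.look_for(p,n)[:3]:
      uv=np.array(k['at'])*[512,384];print(n,round(k['score'],2),uv.round(),onz(p,uv,z).round(3))
print(env.observe()['position'])
# rows of the stamp in scene/wrist crops compared by colour: light block centroid
for p in(q,):
  r=.05;im=rect(p,.026,.554-r,.554+r,-.3135-r,-.3135+r,1000);h=cv2.cvtColor(im,cv2.COLOR_RGB2HSV)
  m=((h[:,:,0]<28)&(h[:,:,2]>170)&(h[:,:,1]>40)).astype(np.uint8)
  for k in cv2.findContours(m,0,1)[0]:
    if cv2.contourArea(k)>200: print(cv2.minAreaRect(k))
"
```

```text
time_s: 44.38
position: [0.5532, -0.3128, 0.0546]
tool_rot: [[-0.089, 0.996, -0.003], [0.996, 0.089, 0.002], [0.003, -0.003, -1.0]]
ft_force: [-0.2, 0.4, -0.0]
grip_width: 0.07
gripper_force: 0.0
time_s: 45.05
position: [0.5538, -0.3132, 0.2107]
tool_rot: [[-0.089, 0.996, -0.0], [0.996, 0.089, 0.0], [0.0, -0.0, -1.0]]
ft_force: [-0.3, 0.5, -0.9]
grip_width: 0.0703
gripper_force: 0.0
stamp 0.82 [253. 177.] [ 0.551 -0.318  0.035]
long_pack_a 0.52 [  2. 220.] [ 0.312 -0.38   0.045]
paint_bottle 0.73 [328. 254.] [0.654 0.153 0.07 ]
square_pack_a 0.92 [402. 239.] [0.571 0.325 0.045]
long_pack_a 0.91 [201. 125.] [ 0.278 -0.237  0.045]
long_pack_a 0.86 [251. 249.] [ 0.655 -0.019  0.045]
long_pack_a 0.85 [159. 122.] [ 0.285 -0.362  0.045]
paint_bottle 0.75 [262. 140.] [0.614 0.12  0.07 ]
square_pack_a 0.82 [210. 130.] [0.548 0.315 0.045]
long_pack_a 0.94 [240. 234.] [ 0.3   -0.175  0.045]
long_pack_a 0.82 [239. 273.] [ 0.217 -0.282  0.045]
long_pack_a 0.77 [205. 197.] [0.32  0.003 0.045]
[ 0.55398964 -0.31342026  0.21104911]
((49.99138259887695, 45.64655685424805), (38.99801254272461, 39.91715621948242), 66.80140686035156)
```

```bash
python3 -c "
from h import *
print(env.close_job())"
```

```text
the job is handed in; nothing more can be done
None
```

The job is handed in: both square packs and both long packs are stacked in their trays, the stamp stands upright in the tin, and the bottle was not touched (about 45 s of the 138 s used; no verdict was returned).

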